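# Hook down the hatch of the dish-sterilising cupboard

## Robot

A 6-joint arm with a two-finger parallel gripper is mounted at the origin on the work surface. World frame = base frame: x ahead of the robot, y to its left, z up, the work surface at z = 0. Lengths are in m, angles in rad, forces in N, time in s.
With the tool pointing down it reaches from about 0.275 to 0.725 m from the base axis. Payload 15.9 kg.
Tool frame: the origin (TCP) lies at the very end of the fingers, on their centre line; the grasp point (between the pads) lies r.grip_depth behind it (r.grip_depth is the distance from the TCP to the grasp point, in m); z points along the fingers, y is the line along which they close (so a half turn about z gives the same grasp; the last joint's range is limited). The gripper opens to 85 mm and grips with 20 to 120 N. Pads are 22 mm wide; open, the fingers measure 114 mm over their backs; the gripper's body (76 mm by 85 mm) begins 54 mm behind the grasp point. The pads swing forward as they close: fully open they stand 13 mm farther back than shut.
Start: joints at [1.144, 0.213, -0.034, 1.323, 0, 1.571], TCP at [0.207, 0.455, 0.231] pointing down, gripper open.
Joint ranges: [-2.98, 2.98], [-0.74, 1.72], [-1.14, 1.35], [-2.1, 2.04], [-1.57, 1.44], [-3.14, 3.14]. Speed limits (rad/s): [1.89, 1.89, 2.39, 2.57, 3.14, 3.14].

## Interface

Orientations are given as a unit quaternion [w, x, y, z].
In Python, from cell import r, solver, readout, grab_frame gives the robot as it stands. The module is installed in compiled form; this text tells all that it offers. Calls block until the motion is done:
- r.movep(position, orientation): joint-space move of the TCP to a pose.
- r.move_l(position, speed=0.15, orientation=None, contact_N=None): straight line of the TCP; orientation=None keeps the orientation; speed is the mean speed in m/s. With contact_N (N) it stops when the force on the tool has changed by that much, and returns True; else False.
- r.move_j(angles): joint-space move.
- r.gripper_to(opening): finger opening in m; the grip force is fixed at half the most; returns when the fingers have stopped.
- r.hold(seconds).
- solver.inverse_kinematics(position, orientation): joint angles nearest the present ones, or None.
- readout.get_state(): the state.
- grab_frame(name): name is "scene" or "top"; returns a dict with "color" (400x640x3 uint8, red, green, blue), "range_z" (400x640 float32, m along the optical axis (not along the pixel's ray), 0 where there is no reading), "camera_matrix" (3x3 intrinsics, pixels), "view" (4x4, takes a point from world to camera coordinates). Camera axes: x right, y down, z forward; pixel columns grow to the right and rows downward; lengths in m; the calibration is good to about 2 mm. A picture is of the moment at which its call begins.
A pose or a line that the arm cannot do raises r.PlanningError and nothing moves.
- r.sign_off(): hands the job in; it is judged then, once.
The state is a dict: "clock": time; "q": joint angles; "dq": joint speeds; "joint_efforts": joint torques, N m; "ee_pos": TCP position; "eef_rot": TCP orientation; "force": force on the tool from outside, world axes, zero at the start; "ft_torque": the same for the moment, N m; "gripper_width": finger opening in m; "finger_force": force on a finger pad.
Only numpy, scipy, OpenCV 4.12 (cv2) and the standard library are available. Lean on these libraries where they do the work, as an engineer would, in place of code of your own. Each camera call takes 0.05 s, during which the arm holds its last target. There are 200 camera calls.

## Task

The dish cupboard is too hot to touch, so open it with the hook pole: put the pole's finger right through the red eye of the still-shut hatch, feeling for the eye rather than forcing it, and draw the hatch down smoothly until it is fully open. Then unhook the pole and lay it flat inside the aluminium tray. Keep the hand and arm off the cupboard, and leave everything else on the table where it is.

Things in the scene. Friction and masses are not known exactly. Their poses are not given: they have to be found in the camera images.
- cupboard: White and steel dish cupboard, fixed, 200 mm deep (its x), 300 mm wide (y), 285 mm high, at the robot's left; origin: centre of its underside. Its front with the hatch is its -x face, looking roughly to world -y; its y axis points roughly to world -x. Hot: only the pole may touch it or its hatch, with at most 15 N. A red eye stands above the hatch's top edge (see slot_mid, hinge).
- hinge (a point): Middle of the hatch's hinge line (along y) on the cupboard's front, 130 mm above the table, axes as the cupboard's; does not move. The eye on the hatch is a ring of round 6 mm bar, 28 mm outside and 15 mm inside diameter, its hole looking along the cupboard's y, on a 12 mm wide strap running down from it, which is clamped to the hatch's front face.
- hatch (a joint): Hatch angle: 0 shut (upright), 1.5 rad at its stop (fully down, about level, pointing along the cupboard's -x). Steel panel 268 mm wide, 149 mm from hinge to top edge, hinged at its lower edge; starts shut or up to 0.12 rad ajar. Stiff hinge (about 0.75 N m friction): stays where it is left; takes about 3 to 5 N at the eye. Not to go faster than 2 rad/s.
- slot_mid (a point): Moves with the hatch; axes as the cupboard's when shut. MIDDLE OF THE RANGE of the red eye: 10 mm in front of the hinge line, 183 mm from it along the hatch. The ring's centre was clamped anywhere from 18 mm above to 18 mm below this point (along this point's z); along x and y it is exact. The true height is not measured: feel or see it. It does not shift once clamped.
- pole_mid (a point): Centre of the wooden handle of the hook pole, half-way up. The handle is a flat-sided bar 110 mm long (pole's x), 18 mm wide (y), 36 mm high (z), lying on the table with this point 18 mm up. From its +x end a 9 mm steel rod goes straight on, at the height of this point, to x = 165 mm, and there turns square to the pole's -y as a 45 mm finger with a round end. 140 g, centre of mass about 25 mm ahead of this point.
- pole_tip (a point): On the axis of the pole's finger at its free end (the round end stands 4.5 mm past it): 165 mm ahead (pole's +x) and 45 mm to the pole's -y side of pole_mid, same height. Axes as the pole's.
- pole: The hook pole as a whole; origin under the handle's centre, on its underside. Axes as in pole_mid.
- tray: Aluminium tray, fixed, 360 mm (its x) by 180 mm (its y) outside, rim 12 mm high, walls and floor 4 to 5 mm thick; origin at the centre of its underside. The pole is laid flat in here, any way round, wholly within the rim.
- bowl: Blue bowl, 100 mm across, 45 mm high, on the round pale-wood turntable (220 mm across, 26 mm high) at the table's far side; origin at the centre of its underside. Leave alone.
- spoon0: Porcelain spoon, 115 mm long, on the turntable; origin under the middle of its length. Leave alone.
- spoon1: The other porcelain spoon, 115 mm long, on the turntable; origin under the middle of its length. Leave alone.
- timer: Red plastic timer dial, 66 mm across, 46 mm high, origin under its centre. Leave alone.
- pin: Tapered rolling pin, 240 mm long, 28 mm thick, lying at the far right; origin under its centre. Leave alone.
- sauce: Brown sauce bottle, 60 mm across, 170 mm high, at the table's far left; origin at the centre of its underside. Leave alone.

How it is judged:
By the outcome, as a careful person would: the job done as asked, in the order asked, and still so for the second after the job is handed in, with the robot touching nothing.
It also fails if it takes over 72 s, if anything falls off the work surface, if the arm or the gripper's body presses on something with over 40 N, if the wrist force passes 120 N, or if a joint passes its speed limit or range.

## Working session

There is one attempt and no reset: what is moved stays moved. The work goes in short steps, each a Python script; the robot and the scene stay as the last script left them, time stands still between calls to the robot, and variables do not carry over. Pictures are saved under pics/ and viewed, at most 12 in all, crops included, and the job is handed in when it is done.

```bash
mkdir -p pics
python3 - <<'E'
from cell import r, solver, readout, grab_frame
import cv2,numpy as np
for n in("scene","top"):
    f=grab_frame(n); cv2.imwrite(f"pics/{n}0.png",f["color"][...,::-1]); np.savez(f"{n}0.npz",**f)
    V=np.linalg.inv(f["view"]);print(n,f["camera_matrix"].round(1).tolist(),V.round(3).tolist())
s=readout.get_state();print(s["eef_rot"],s["clock"],r.grip_depth,s["force"])
E
```

```text
scene [[436.8, 0.0, 315.9], [0.0, 436.8, 198.7], [0.0, 0.0, 1.0]] [[0.746, 0.424, -0.513, 1.191], [0.665, -0.455, 0.592, -0.707], [0.018, -0.783, -0.622, 0.942], [0.0, 0.0, 0.0, 1.0]]
top [[368.9, 0.0, 314.5], [0.0, 368.9, 194.4], [0.0, 0.0, 1.0]] [[-0.091, -0.971, 0.219, 0.382], [-0.996, 0.09, -0.014, 0.014], [-0.006, -0.22, -0.976, 1.134], [0.0, 0.0, 0.0, 1.0]]
[-1.05666015e-04  2.11782706e-01  9.77316657e-01 -4.75714336e-04] 0.1 0.0187 [-0.1157166  -0.46440218  0.27973302]
```

View pics/scene0.png

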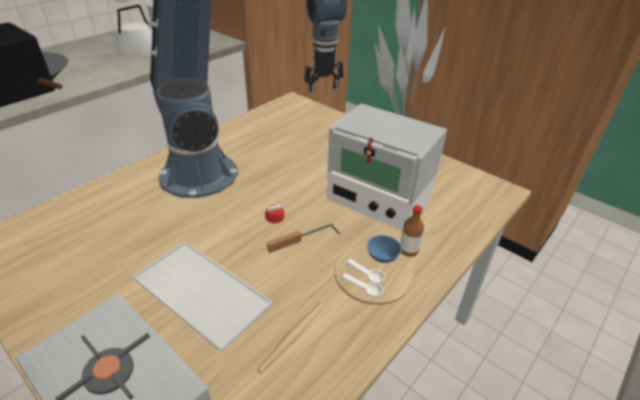

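View pics/top0.png

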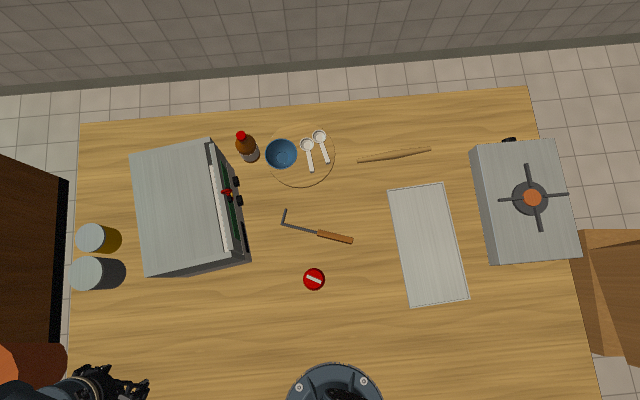

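Scene: eye at about (369,150); top: eye (227,192), pole handle (335,237), finger (286,212), tray (428,244), timer (314,280). Next I turn these into positions.

```bash
cat > h.py <<'E'
import numpy as np,cv2
def cloud(f):
    K=f["camera_matrix"];z=f["range_z"];v,u=np.mgrid[:400,:640]
    c=np.stack([(u-K[0,2])/K[0,0]*z,(v-K[1,2])/K[1,1]*z,z,np.ones_like(z)],-1)
    P=c@np.linalg.inv(f["view"]).T; return np.where(z[...,None]>0,P[...,:3],np.nan)
def onplane(f,uv,z):
    V=np.linalg.inv(f["view"]);d=np.linalg.inv(f["camera_matrix"])@np.array([uv[0],uv[1],1.]);d=V[:3,:3]@d;o=V[:3,3]
    return o+d*(z-o[2])/d[2]
def tri(fs,uvs):
    A=[];
    for f,(u,v) in zip(fs,uvs):
        P=f["camera_matrix"]@f["view"][:3];A+=[u*P[2]-P[0],v*P[2]-P[1]]
    x=np.linalg.svd(np.array(A))[2][-1];return x[:3]/x[3]
def proj(f,p):
    c=f["view"][:3,:3]@np.asarray(p)+f["view"][:3,3];u=f["camera_matrix"]@c;return u[:2]/u[2]
def rect(P): 
    (c,wh,a)=cv2.minAreaRect((P[:,:2]*1000).astype(np.float32));return np.array(c)/1000,np.array(wh),a
E
python3 - <<'E'
from h import *
F={n:dict(np.load(n+"0.npz")) for n in("scene","top")}
t=F["top"];P=cloud(t);hsv=cv2.cvtColor(t["color"],cv2.COLOR_RGB2HSV);Z=P[...,2];u=np.mgrid[:400,:640][1]
# cupboard top
m=(abs(Z-.285)<.008)&(u<260)&(u>100)&(P[...,1]>.1)&(hsv[...,1]<60)
m=cv2.morphologyEx(m.astype(np.uint8),cv2.MORPH_OPEN,np.ones((5,5)))
n,l,s,c=cv2.connectedComponentsWithStats(m);k=1+np.argmax(s[1:,4]);print("cup",rect(P[l==k]),s[k],np.nanmedian(Z[l==k]))
# also scene cupboard top
Q=cloud(F["scene"]);m=(abs(Q[...,2]-.285)<.008)&(Q[...,1]>.2);m=cv2.morphologyEx(m.astype(np.uint8),cv2.MORPH_OPEN,np.ones((3,3)))
n,l,s,c=cv2.connectedComponentsWithStats(m);k=1+np.argmax(s[1:,4]);print("cupS",rect(Q[l==k]),s[k],np.nanmedian(Q[l==k],0))
# pole
w=np.s_[195:260,270:365]
sub=P[w];Zs=sub[...,2];m=(Zs>.025)&(Zs<.05);print("handle",rect(sub[m]),m.sum(),np.median(Zs[m]))
h=hsv[w];g=(h[...,1]<90)&(h[...,2]<140);ys,xs=np.nonzero(g);print("rod px",len(xs),xs.min()+270,xs.max()+270,ys.min()+195,ys.max()+195)
r=onplane(t,[0,0],.02)
pts=np.array([onplane(t,(x+270,y+195),.0225) for x,y in zip(xs,ys)]);hp=sub[m]
print(pts[np.argmax(pts[:,1])],pts[np.argmax(pts[:,0])])
# tray
m=((Z>.001)&(Z<.02)&(hsv[...,1]<40)&(u>380)&(u<475));m[:175]=0;m[310:]=0
m=cv2.morphologyEx(m.astype(np.uint8),cv2.MORPH_OPEN,np.ones((3,3)));n,l,s,c=cv2.connectedComponentsWithStats(m);k=1+np.argmax(s[1:,4]);print("tray",rect(P[l==k]),s[k])
for n in F:
    f=F[n];hs=cv2.cvtColor(f["color"],cv2.COLOR_RGB2HSV);C=cloud(f)
    m=((hs[...,0]<8)|(hs[...,0]>172))&(hs[...,1]>150)&(hs[...,2]>80)
    k,l,s,c=cv2.connectedComponentsWithStats(m.astype(np.uint8))
    for i in range(1,k):
        if s[i,4]>8: print(n,s[i],c[i].round(1),np.nanmedian(C[l==i],0).round(4))
a=t["color"][150:260,190:370,::-1];b=F["scene"]["color"][105:225,320:450,::-1]
cv2.imwrite("pics/c1.png",np.hstack([cv2.resize(a,(440,440*110//180+171),interpolation=2)[:440],cv2.resize(b,(360,440),interpolation=2)]))
E
```

```text
cup (array([0.57993951, 0.32269443]), array([300.51733398, 201.78656006]), 8.033353805541992) [ 129  137  103  140 9952] 0.2859715813030347
cupS (array([0.58135608, 0.31275012]), array([301.96673584, 229.77961731]), 8.22934627532959) [ 329  104  117   57 3518] [0.5969029  0.30953935 0.28678268]
handle (array([0.5195061 , 0.00217825]), array([223.47146606,  40.61188889]), 61.71580505371094) 242 0.03606655117773283
rod px 130 281 316 209 233
[0.54933122 0.10656182 0.0225    ] [0.59435947 0.09106607 0.0225    ]
tray (array([ 0.45518408, -0.32775717]), array([358.48944092, 181.85198975]), 3.447385311126709) [ 387  182   83  126 6545]
scene [368 144   3   5   9] [369.2 146.4] [0.5999 0.2048 0.2807]
scene [367 156   3   6  15] [368.2 158.6] [0.5991 0.2064 0.2378]
scene [414 206   7   9  56] [416.9 209.9] [0.7922 0.1824 0.1697]
scene [266 209  18  14 183] [274.9 215.6] [0.3992 0.0076 0.0263]
top [236 131  10   9  71] [240.3 134.9] [0.7857 0.1895 0.1713]
top [221 189   9   7  35] [225.7 191.3] [0.596  0.2052 0.3081]
top [303 268  20  22 280] [312.5 278.8] [0.3795 0.0256 0.0337]Traceback (most recent call last):
  File "<stdin>", line 28, in <module>
    return _nx.concatenate(arrs, 1, dtype=dtype, casting=casting)
           ~~~~~~~~~~~~~~~^^^^^^^^^^^^^^^^^^^^^^^^^^^^^^^^^^^^^^^
ValueError: all the input array dimensions except for the concatenation axis must match exactly, but along dimension 0, the array at index 0 has size 439 and the array at index 1 has size 440
```

Run:
```python
from h import *
F={n:dict(np.load(n+"0.npz")) for n in("scene","top")}
t=F["top"]
a=t["color"][178:206,206:246,::-1];b=F["scene"]["color"][135:170,350:390,::-1]; c=t["color"][195:260,270:365,::-1]
cv2.imwrite("pics/c1.png",np.vstack([np.hstack([cv2.resize(a,(400,280),interpolation=0),cv2.resize(b,(400,350),interpolation=0)[:280]]),cv2.resize(c,(800,300),interpolation=0)]))
# handle by brown colour
P=cloud(t);w=np.s_[195:260,270:365];hs=cv2.cvtColor(t["color"],cv2.COLOR_RGB2HSV)[w]
m=(P[w][...,2]>.012)&(P[w][...,2]<.05)&(hs[...,1]>110)
n,l,s,c=cv2.connectedComponentsWithStats(m.astype(np.uint8));k=1+np.argmax(s[1:,4])
ys,xs=np.nonzero(l==k);pts=np.array([onplane(t,(x+270,y+195),.036) for x,y in zip(xs,ys)]);print("handle",rect(pts),len(xs))
Z=P[w][...,2];print(np.round(Z[20:45:3,10:80:4]*1000))
Q=cloud(F["scene"]);print((Q[140:165,362:376,1]*1000).round()[::2])
```

```text
handle (array([ 0.49564545, -0.0503259 ]), array([108.46389008,  20.0487709 ]), 71.18854522705078) 244
[[ 2. 22.  3. -1.  1. -4. -3. -3.  3.  2. -1.  0.  4. -1. -2.  0.  2. -2.]
 [-1. nan  3.  0. -3. -1.  1. -3.  0.  0.  4.  1. -1. -0.  0. -2.  3.  0.]
 [ 0.  4.  1.  2.  1.  2.  2.  2.  2. -0. -1.  2.  2.  2. -0. -3.  2.  0.]
 [-2. 22. 21.  3.  2.  4.  5. -2.  6.  0.  0.  2.  0.  3.  0.  1.  3.  0.]
 [ 2. -0.  1. 21. 21. 21.  1.  3.  1.  0. -4.  1. -2.  1.  1.  4.  3. -1.]
 [ 4.  4.  3.  1.  1.  1. 21. 29. 20.  3. 39.  3.  1. nan -2.  4. -2. -2.]
 [ 1.  2.  4.  1. -0. -3. -0.  5.  0. 18. 35. 38. 37. 40.  3.  0.  2.  2.]
 [-2.  2.  3. -0. -3.  1.  1.  0.  2. -0. 19. 36. 35. 39. 34. 36. 36. -2.]
 [ 3.  4. -1. -1. -1.  2. -1.  2.  2.  2.  1.  1. -1. 20. 39. 40. 36. 38.]]
[[221. 219. 225. 343. 344. 351. 194. 198. 239. 212. 216. 237. 241. 240.]
 [215. 216. 216. 218. 221. 194. 193. 226. 213. 213. 349. 243. 243. 242.]
 [215. 211. 219. 216. 217. 192. 195. 199. 206. 224. 222. 230. 226. 232.]
 [214. 217. 210. 212. 214. 199. 207. 208. 200. 208. 219. 220. 220. 218.]
 [215. 203. 202. 204. 203. 204. 204. 207. 205. 211. 217. 217. 221. 222.]
 [217. 207. 203. 206. 203. 205. 207. 202. 204. 207. 205. 208. 209. 216.]
 [217. 203. 202. 208. 196. 200. 199. 201. 207. 207. 208. 207. 212. 219.]
 [213. 216. 217. 206. 205. 204. 201. 206. 208. 205. 206. 206. 215. 224.]
 [213. 218.  nan 217. 208. 206. 202. 211. 208. 206. 208. 210. 224. 225.]
 [216. 216. 215. 215. 208. 206. 204. 208. 211. 218. 221. 223. 224. 222.]
 [214. 219. 216. 217. 206. 205. 206. 210. 215. 220. 219. 221. 220. 221.]
 [217. 218. 220. 216. 214. 209. 207. 207. 219. 220. 219. 221. 222. 223.]
 [216. 218. 215. 218. 218. 219. 220. 222. 220. 219. 221. 222. 222. 219.]]
```

View pics/c1.png

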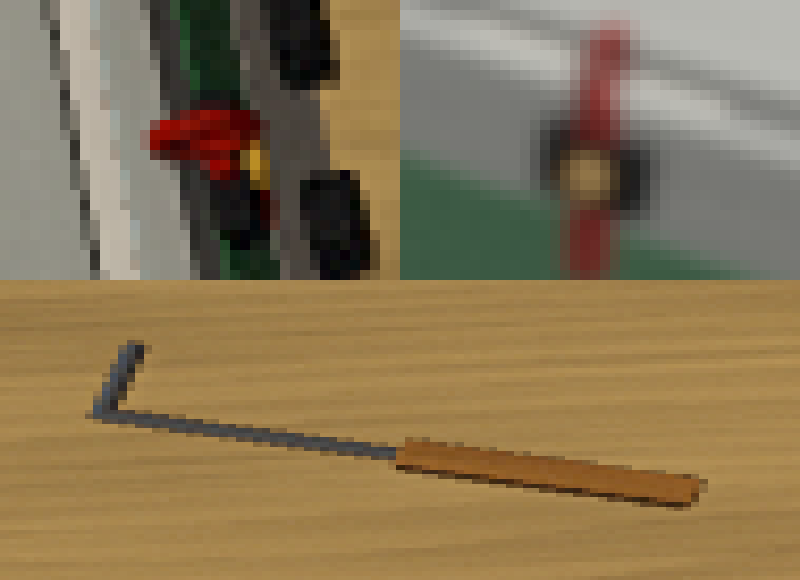

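The crops show the ring (top about x 221–232, y 189–192), the strap with its black clamp knob below it, and the pole with its finger at upper left. I back-project the red pixels onto the eye's known plane.

Run:
```python
from h import *
F={n:dict(np.load(n+"0.npz")) for n in("scene","top")}
a=np.deg2rad(8.05);cx=np.array([-np.sin(a),np.cos(a),0]);cy=np.array([-np.cos(a),-np.sin(a),0]);C=np.array([.580,.3227,0])
hinge=C-.1*cx+[0,0,.13];print("hinge",hinge)
for n in F:
    f=F[n];hs=cv2.cvtColor(f["color"],cv2.COLOR_RGB2HSV);V=np.linalg.inv(f["view"])
    m=((hs[...,0]<12)|(hs[...,0]>168))&(hs[...,1]>(150 if n=="top" else 70))
    b=np.zeros((400,640),bool)
    if n=="top": b[180:204,215:240]=1
    else: b[134:168,360:378]=1
    vs,us=np.nonzero(m&b)
    out=[]
    for u,v in zip(us,vs):
        d=V[:3,:3]@(np.linalg.inv(f["camera_matrix"])@[u,v,1.]);o=V[:3,3];p=o+d*((hinge-o)@cy)/(d@cy)
        out.append(((p-hinge)@cx*1000,(p[2]-.13)*1000))
    out=np.array(out);print(n,len(out));i=np.argsort(-out[:,1])
    print([(int(x),int(z),int(us[j]),int(vs[j])) for (x,z),j in zip(out[i],i)])
# hatch front plane angle from scene depth, away from eye
Q=cloud(F["scene"]);D=Q-hinge;x=D@cx;y=D@cy;z=D[...,2]
for s,e in((-.12,-.03),(.03,.12)):
  for z0 in(.02,.05,.08,.11,.135):
    k=(y>s)&(y<e)&(abs(z-z0)<.012)&(abs(x)<.04);print(s,z0,k.sum(),(np.median(x[k])*1000).round(1))
k=(y>-.12)&(y<.12)&(x<.0)&(x>-.04)
for nm,uv,zz in(("bowl",(281,153),.071),("turn",(301,155),.026),("pinL",(358,160),.01)): print(nm,onplane(F["top"],uv,zz).round(3))
```

```text
hinge [0.59400372 0.22368538 0.13      ]
scene 84
[(-15, 177, 370, 138), (-21, 177, 369, 139), (-8, 174, 371, 138), (-14, 174, 370, 139), (-20, 173, 369, 140), (-8, 170, 371, 139), (-14, 170, 370, 140), (-19, 170, 369, 141), (-25, 169, 368, 142), (-1, 167, 372, 139), (-7, 167, 371, 140), (-13, 166, 370, 141), (-19, 166, 369, 142), (-25, 166, 368, 143), (0, 163, 372, 140), (-6, 163, 371, 141), (-12, 163, 370, 142), (-18, 162, 369, 143), (-24, 162, 368, 144), (0, 160, 372, 141), (-5, 159, 371, 142), (-11, 159, 370, 143), (-17, 159, 369, 144), (-23, 158, 368, 145), (-29, 158, 367, 146), (-5, 156, 371, 143), (-11, 155, 370, 144), (-17, 155, 369, 145), (-23, 154, 368, 146), (-28, 154, 367, 147), (-34, 154, 366, 148), (-4, 152, 371, 144), (-10, 151, 370, 145), (-16, 151, 369, 146), (-22, 151, 368, 147), (-28, 150, 367, 148), (-34, 150, 366, 149), (-3, 148, 371, 145), (-9, 148, 370, 146), (-15, 147, 369, 147), (-21, 147, 368, 148), (-27, 147, 367, 149), (-2, 144, 371, 146), (-8, 144, 370, 147), (-14, 144, 369, 148), (-20, 143, 368, 149), (-1, 141, 371, 147), (-8, 140, 370, 148), (-14, 140, 
[... 1614 characters left out ...]
 224, 193), (-22, 154, 229, 192), (-12, 154, 225, 193), (-24, 153, 230, 192), (-14, 152, 226, 193), (-16, 150, 227, 193), (-18, 148, 228, 193), (-20, 146, 229, 193), (-12, 143, 226, 194), (-14, 141, 227, 194), (-16, 139, 228, 194), (-18, 137, 229, 194), (-12, 132, 227, 195), (-13, 130, 228, 195), (-15, 128, 229, 195), (-17, 104, 232, 197), (-13, 96, 231, 198), (-15, 94, 232, 198), (-13, 84, 232, 199), (-11, 74, 232, 200)]
-0.12 0.02 167 -0.4
-0.12 0.05 189 -2.2
-0.12 0.08 189 -3.6
-0.12 0.11 210 -4.3
-0.12 0.135 215 -5.1
0.03 0.02 140 -0.1
0.03 0.05 157 -2.4
0.03 0.08 165 -3.7
0.03 0.11 179 -4.5
0.03 0.135 186 -5.2
bowl [0.758 0.087 0.071]
turn [0.762 0.028 0.026]
pinL [ 0.734 -0.152  0.01 ]
```

```bash
cat >> h.py <<'E'
from scipy.spatial.transform import Rotation as Rn
YC=np.deg2rad(8.05);cx=np.array([-np.sin(YC),np.cos(YC),0]);cy=np.array([-np.cos(YC),-np.sin(YC),0]);hinge=np.array([.5940,.2237,.13])
YAW=np.pi/2+YC
G=np.array([.04,0,.006-.0187])   # TCP in pole frame
def tool(p,yaw,pitch=0,at=(.165,-.045,0),flip=1):
    """tool pose which puts pole-frame point `at` on world p; pole yaw, tip-up pitch"""
    R=Rn.from_euler('ZY',[yaw,-pitch]).as_matrix()
    T=R@np.array([[flip,0,0],[0,-flip,0],[0,0,-1.]])
    return np.asarray(p)+R@(G-np.array(at)), Rn.from_matrix(T).as_quat(scalar_first=True)
def ringpt(th,L,off=.010):  # ring centre at hatch angle th
    return hinge-cx*(L*np.sin(th)+off*np.cos(th))+np.array([0,0,L*np.cos(th)-off*np.sin(th)])
E
python3 - <<'E'
from h import *
from cell import solver
for fl in(1,-1):
    print(fl)
    js=[solver.inverse_kinematics(*tool((.4956,-.0503,.018),np.deg2rad(71.15),0,(0,0,0),fl))]
    for th in np.linspace(0,1.5,6):
        for off in(-.06,.022):
            js.append(solver.inverse_kinematics(*tool(ringpt(th,.167)-cy*off,YAW,.4*th/1.5,flip=fl)))
    for y in(3.4,183.4): js.append(solver.inverse_kinematics(*tool((.455,-.328,.03),np.deg2rad(y),0,(.06,0,0),fl)))
    for j in js: print(None if j is None else np.round(j,2))
E
```

```text
1
[-0.02  0.39 -0.4   0.78  0.    1.88]
[0.15 0.24 0.14 1.46 0.   1.58]
[0.15 0.43 0.4  1.54 0.   1.58]
[0.01 0.25 0.1  1.43 0.08 1.44]
[0.02 0.43 0.35 1.5  0.08 1.45]
[-0.12  0.29  0.06  1.37  0.15  1.31]
[-0.08  0.47  0.31  1.45  0.16  1.34]
[-0.22  0.35  0.01  1.31  0.22  1.2 ]
[-0.17  0.52  0.26  1.39  0.23  1.25]
[-0.29  0.43 -0.03  1.24  0.29  1.12]
[-0.23  0.58  0.21  1.32  0.3   1.18]
[-0.33  0.52 -0.08  1.16  0.35  1.07]
[-0.27  0.66  0.16  1.25  0.36  1.13]
[-0.65  0.44 -0.28  0.85  0.    2.43]
[-0.6   0.5  -0.19  0.88  0.   -0.66]
-1
[-0.02  0.39 -0.4   0.78  0.   -1.27]
[ 0.15  0.24  0.14  1.46  0.   -1.56]
[ 0.15  0.43  0.4   1.54  0.   -1.57]
[ 0.01  0.25  0.1   1.43  0.08 -1.71]
[ 0.02  0.43  0.35  1.5   0.08 -1.69]
[-0.12  0.29  0.06  1.37  0.15 -1.83]
[-0.08  0.47  0.31  1.45  0.16 -1.8 ]
[-0.22  0.35  0.01  1.31  0.22 -1.94]
[-0.17  0.52  0.26  1.39  0.23 -1.89]
[-0.29  0.43 -0.03  1.24  0.29 -2.02]
[-0.23  0.58  0.21  1.32  0.3  -1.96]
[-0.33  0.52 -0.08  1.16  0.35 -2.08]
[-0.27  0.66  0.16  1.25  0.36 -2.02]
[-0.65  0.44 -0.28  0.85  0.   -0.71]
[-0.6   0.5  -0.19  0.88  0.    2.48]
```

Run:
```python
from h import *
from cell import r,readout,grab_frame
y=np.deg2rad(71.15);p,q=tool((.4956,-.0503,.018),y,0,(0,0,0))
r.movep([.36,.10,.28],q)
r.movep(p+[0,0,.08],q)
r.move_l(p,.12)
r.gripper_to(.010)
s=readout.get_state();print(s["gripper_width"],s["finger_force"],s["ee_pos"]-p)
r.move_l(p+[0,0,.12],.15)
f=grab_frame("top");np.savez("top1.npz",**f);cv2.imwrite("pics/t1.png",cv2.resize(f["color"][150:270,220:400,::-1],(720,480),interpolation=0))
s=readout.get_state();print(s["gripper_width"],s["clock"],s["force"],s["ee_pos"])
```

```text
0.0174685126375642 59.038923382759094 [ 1.83020764e-04 -1.90731871e-05  2.63699257e-04]
0.017151831819266564 5.05 [-0.10658596  0.1070832  -0.9825559 ] [ 0.5078661  -0.0124281   0.12424819]
```

View pics/t1.png

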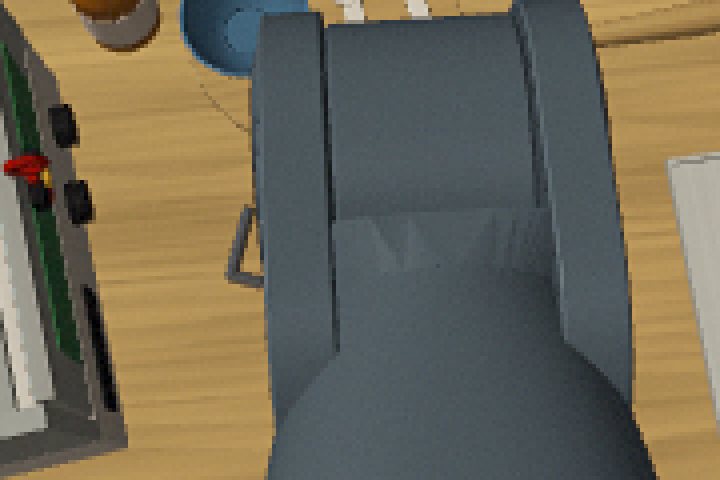

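Top view: the pole is held, with the finger at about (282,202)–(278,220) in full-image pixels. Next I feel the ring's top with mid-finger, then its front.

Run:
```python
from h import *
from cell import r,readout,grab_frame
fin=-cy
c=ringpt(.042,.167);print("c",c)
def T(p): return tool(p+fin*.022,YAW)
p,q=T(np.array([*c[:2],.365])-cx*.05); r.movep(p,q)
p,q=T(np.array([*c[:2],.365])); r.move_l(p,.1)
r.hold(.3);f0=readout.get_state()["force"]
p,q=T(np.array([*c[:2],.303])); k=r.move_l(p,.03,contact_N=1.5)
s=readout.get_state();d=s["ee_pos"]-p;print(k,"axis z",.303+d[2],d,s["force"]-f0,s["clock"])
if k: r.move_l(s["ee_pos"]+[0,0,.002],.03); print(readout.get_state()["force"]-f0)
for n in("scene","top"):
    f=grab_frame(n);np.savez(n+"2.npz",**f)
a=dict(np.load("scene2.npz"))["color"][120:170,340:400,::-1];b=f["color"][170:215,200:260,::-1]
cv2.imwrite("pics/f2.png",np.hstack([cv2.resize(a,(400,400),interpolation=2),cv2.resize(b,(400,400),interpolation=0)]))
```

```text
c [0.59638107 0.20686443 0.29643285]
True axis z 0.31326398025720803 [-2.58088156e-04  7.35154175e-05  1.02639803e-02] [-0.19894288  0.05321724  4.50839901] 8.5833
[ 0.77215002 -0.28414885 -1.06767829]
```

View pics/f2.png

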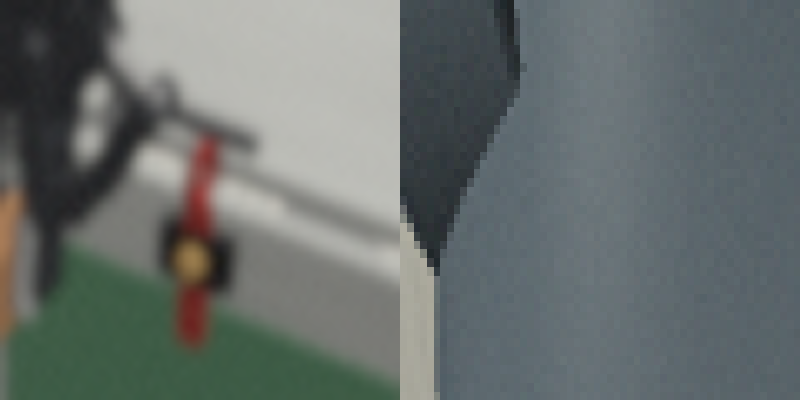

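Scene crop: the finger lies across the ring's top and the eye is upright, still shut. Ring centre height is about 0.295. Now the front face.

Run:
```python
from h import *
from cell import r,readout,grab_frame
fin=-cy
c=ringpt(.042,.167);c[2]=.2948
def T(p): return tool(p+fin*.022,YAW)[0]
r.move_l(T(c+[0,0,.035]),.1)
r.move_l(T(c+[0,0,.035]-cx*.034),.1)
r.move_l(T(c-cx*.034),.1)
r.hold(.3);f0=readout.get_state()["force"]
k=r.move_l(T(c-cx*.008),.012,contact_N=1.2)
s=readout.get_state();d=(s["ee_pos"]-T(c))@cx;print(k,"axis offset along cx mm",d*1000,"ring centre off",d*1000+18.5,(s["force"]-f0)@cx,s["force"]-f0,s["clock"])
r.move_l(s["ee_pos"]-cx*.01,.1)
for n in("scene",):
    f=grab_frame(n);np.savez(n+"3.npz",**f)
cv2.imwrite("pics/f3.png",cv2.resize(f["color"][120:170,340:400,::-1],(600,500),interpolation=2))
```

```text
True axis offset along cx mm -18.786234170338666 ring centre off -0.28623417033866616 -0.039736071347009384 [ 0.91525147  0.08931327 -0.96474005] 11.7917
```

View pics/f3.png

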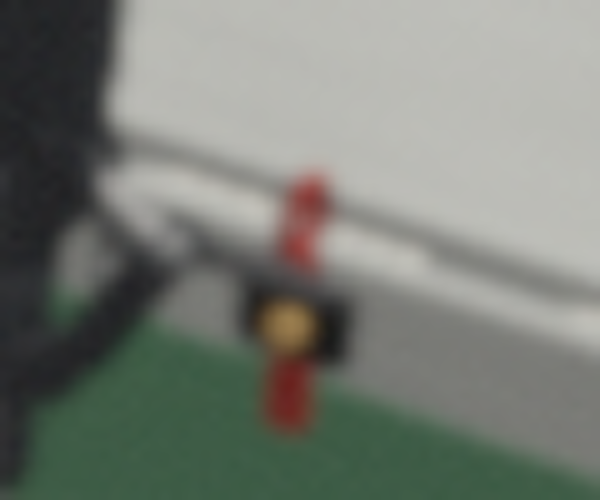

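The finger is seen in front of the ring, but the contact reading was near noise level; I repeat it with a firmer threshold.

Run:
```python
from h import *
from cell import r,readout
fin=-cy
c=ringpt(.042,.167);c[2]=.2948
def T(p): return tool(p+fin*.022,YAW)[0]
F=[]
r.hold(.2)
for i in range(8): r.hold(.02);F.append(readout.get_state()["force"])
F=np.array(F);print("std",F.std(0));f0=F.mean(0)
k=r.move_l(T(c-cx*.010),.012,contact_N=2.5)
s=readout.get_state();d=(s["ee_pos"]-T(c))@cx;F=[]
for i in range(8): r.hold(.02);F.append(readout.get_state()["force"])
print(k,"offs",d*1000,"ring off",d*1000+18.5,(np.mean(F,0)-f0)@cx,np.mean(F,0)-f0,s["clock"])
r.move_l(s["ee_pos"]-cx*.012,.1)
```

```text
std [0.38905888 0.5028408  0.46012572]
True offs -18.33206925621634 ring off 0.16793074378366057 0.017177958639480947 [-0.11313474  0.00134817  0.15220654] 13.35
```

Run:
```python
from h import *
from cell import r,readout,grab_frame
fin=-cy
c=ringpt(.042,.167);c[2]=.2948
def T(p): return tool(p,YAW)[0]
e=readout.get_state()["ee_pos"]
r.move_l(e-fin*.052,.12)
r.move_l(T(c-fin*.030),.1)
r.hold(.2)
k=r.move_l(T(c+fin*.022),.025,contact_N=2.5)
s=readout.get_state();d=s["ee_pos"]-T(c);print(k,"tip past ring mm",d@fin*1000,s["force"],s["clock"])
f=grab_frame("scene")
cv2.imwrite("pics/f4.png",cv2.resize(f["color"][120:170,340:400,::-1],(600,500),interpolation=2))
```

```text
False tip past ring mm 21.936782766844825 [-0.44570581  0.00235813 -0.18396875] 17.225
```

View pics/f4.png

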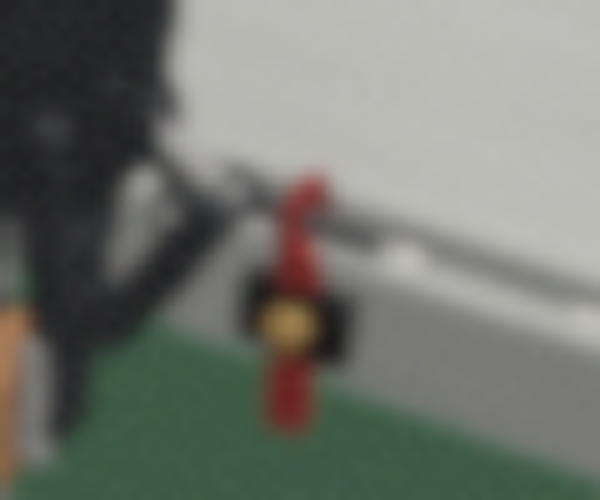

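The finger is through the ring, its tip emerging to the right at about crop (360,235). Now I draw the hatch along its arc, watching the force.

```bash
cat > draw.py <<'E'
from h import *
from cell import r,readout,grab_frame
import sys
t0,t1=float(sys.argv[1]),float(sys.argv[2]);off=float(sys.argv[3]) if len(sys.argv)>3 else 0.
fin=-cy;L=.1652
for th in np.linspace(t0,t1,max(2,int(round((t1-t0)/.1))+1))[1:]:
    c=ringpt(th,L);rad=(c-hinge)/np.linalg.norm(c-hinge);tan=np.cross(rad,-cy);tan*=np.sign(-tan@cx) if abs(tan@cx)>.3 else np.sign(-tan[2])
    p,q=tool(c+rad*off+fin*.022,YAW,.4*max(0,th-.0425)/1.46)
    k=r.move_l(p,.055,q,contact_N=9)
    s=readout.get_state();F=s["force"];fr,ft=F@rad,F@tan
    print(round(th,3),k,"rad %.1f tan %.1f fin %.1f off %.1f t %.1f"%(fr,ft,F@fin,off*1000,s["clock"]),"err",((s["ee_pos"]-p)*1000).round(1))
    if k or np.linalg.norm(F)>11: print("STOP");break
    if abs(fr)>2.5: off+=.001*np.sign(fr)
E
python3 draw.py .0425 .75
python3 - <<'E'
from h import *
from cell import grab_frame
f=grab_frame("scene");np.savez("scene5.npz",**f)
cv2.imwrite("pics/f5.png",cv2.resize(f["color"][100:220,290:470,::-1],(720,480),interpolation=2))
E
```

```text
0.144 False rad -2.1 tan 0.9 fin 0.2 off 0.0 t 17.7 err [-0.  -0.7 -0. ]
0.245 False rad -0.8 tan 0.1 fin 0.8 off 0.0 t 18.2 err [-0.  -0.4  0. ]
0.346 False rad -1.7 tan 0.9 fin 0.1 off 0.0 t 18.7 err [-0.  -0.4 -0.1]
0.447 False rad -0.5 tan 0.6 fin 0.2 off 0.0 t 19.2 err [-0.1 -0.5 -0.1]
0.548 False rad -1.4 tan 0.3 fin -0.8 off 0.0 t 19.6 err [-0.1 -0.7 -0.3]
0.649 False rad -1.0 tan 0.9 fin 0.5 off 0.0 t 20.1 err [-0.1 -0.6 -0.3]
0.75 False rad -0.6 tan 0.3 fin 0.9 off 0.0 t 20.6 err [-0.2 -0.5 -0.4]
```

View pics/f5.png

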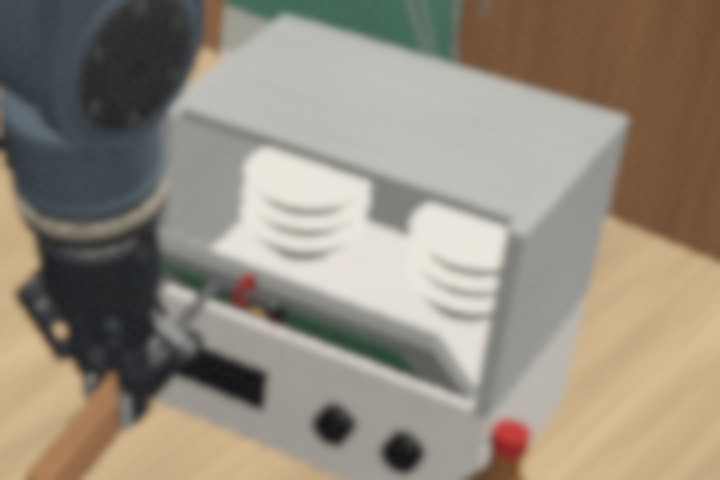

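The hatch is half open with the eye still on the finger and forces are small. Continue to the stop.

```bash
python3 draw.py .75 1.45; sed -i 's/contact_N=9/contact_N=6/;s/p,.055/p,.03/;s/\.1))+1/.04))+1/' draw.py; python3 draw.py 1.45 1.57
python3 - <<'E'
from h import *
from cell import grab_frame
f=grab_frame("scene");np.savez("scene6.npz",**f)
cv2.imwrite("pics/f6.png",cv2.resize(f["color"][100:220,290:470,::-1],(720,480),interpolation=2))
Q=cloud(f);D=Q-hinge;x=D@cx;y=D@cy;z=D[...,2]
for s,e in((-.12,-.03),):
  for d in(.03,.06,.09,.12,.14):
    k=(y>s)&(y<e)&(abs(x+d)<.01)&(abs(z)<.06);print(d,k.sum(),(np.median(z[k])*1000).round(1))
E
```

```text
0.85 False rad -0.7 tan 0.0 fin 0.2 off 0.0 t 21.2 err [-0.2 -0.5 -0.4]
0.95 False rad -0.2 tan 1.1 fin -0.3 off 0.0 t 21.6 err [-0.2 -0.4 -0.4]
1.05 False rad -1.0 tan 1.7 fin 0.6 off 0.0 t 22.1 err [-0.2 -0.3 -0.5]
1.15 False rad -0.9 tan 1.0 fin 0.5 off 0.0 t 22.6 err [-0.2 -0.3 -0.5]
1.25 False rad -0.7 tan 1.8 fin -0.6 off 0.0 t 23.1 err [-0.3 -0.2 -0.5]
1.35 False rad 0.1 tan 1.1 fin 0.2 off 0.0 t 23.6 err [-0.3 -0.2 -0.5]
1.45 False rad -1.2 tan 1.5 fin 0.4 off 0.0 t 24.1 err [-0.3 -0.1 -0.5]
1.49 False rad -0.4 tan 1.3 fin 1.3 off 0.0 t 24.6 err [-0.  -0.1 -0.2]
1.53 False rad -0.5 tan 0.3 fin -0.2 off 0.0 t 25.0 err [-0.1 -0.  -0.2]
1.57 False rad -3.1 tan -1.8 fin 0.1 off 0.0 t 25.4 err [-0.1  0.1 -0.2]
0.03 108 18.4
0.06 117 19.9
0.09 131 22.3
0.12 146 24.4
0.14 224 24.2
```

View pics/f6.png

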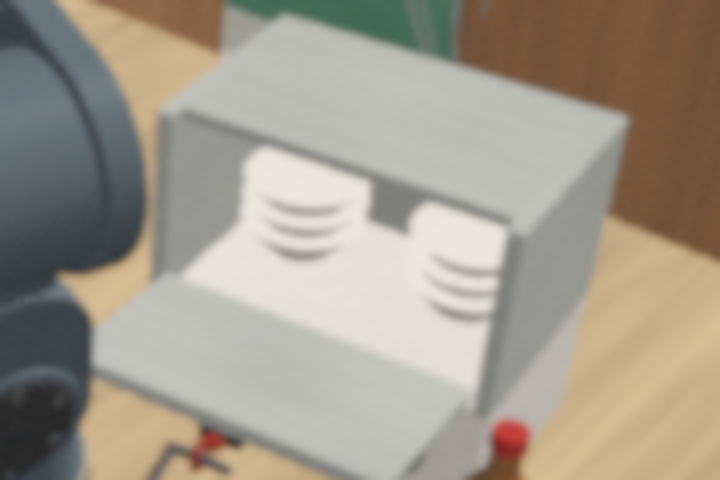

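The hatch looks level with the finger still in the eye at crop (205,450). I press lightly a little further to confirm the stop.

Run:
```python
from h import *
from cell import r,readout
def avg():
    F=[]
    for i in range(8): r.hold(.02);F.append(readout.get_state()["force"])
    return np.mean(F,0)
print("now",avg());e=readout.get_state()["ee_pos"]
k=r.move_l(e-[0,0,.005],.012,contact_N=5)
s=readout.get_state();print(k,s["ee_pos"]-e,s["force"],avg(),s["clock"],s["gripper_width"])
```

```text
now [0.12433499 2.86723802 2.19556963]
True [-5.64707942e-05  6.24424478e-04 -1.30878721e-03] [0.25552064 1.46882464 2.96870023] [0.16781188 0.34826384 2.94188804] 25.8167 0.017303877924870627
```

Run:
```python
from h import *
from cell import r,readout,grab_frame
fin=-cy
e=readout.get_state()["ee_pos"]
r.move_l(e+[0,0,.0042],.03);r.hold(.15)
s=readout.get_state();print(s["force"])
k=r.move_l(s["ee_pos"]-fin*.06,.05,contact_N=3.5)
s2=readout.get_state();print(k,(s2["ee_pos"]-s["ee_pos"])@fin,s2["force"],s2["clock"])
f=grab_frame("scene");np.savez("scene7.npz",**f)
cv2.imwrite("pics/f7.png",cv2.resize(f["color"][130:250,260:440,::-1],(720,480),interpolation=2))
```

```text
[ 0.32679085 -0.42284359 -1.53381583]
False -0.05973208539400068 [ 0.24811965  0.19649641 -1.99005506] 27.7417
```

View pics/f7.png

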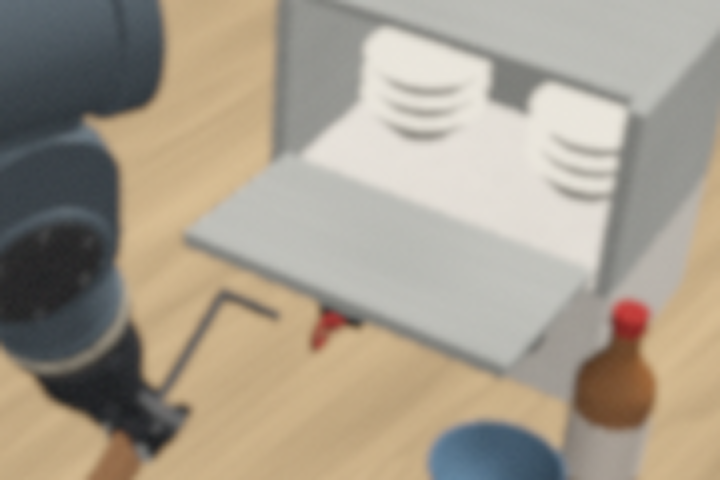

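Finger and eye are separate (crop (275,315) vs (325,325)); the hatch stays open. Now over the tray, checking the pole's tilt in the hand before laying it down.

Run:
```python
from h import *
from cell import r,readout,grab_frame
e=readout.get_state()["ee_pos"]
r.move_l(e-cx*.09+[0,0,.03],.15)
e=readout.get_state()["ee_pos"];r.move_l(e+[0,0,.1],.15)
p,q=tool((.455,-.328,.11),np.deg2rad(3.4),0,(.057,0,0));r.movep(p,q);r.hold(.2)
R=Rn.from_euler('Z',np.deg2rad(3.4)).as_matrix();mid=np.array([.455,-.328,.11])-R@[.057,0,0]
for n in("scene","top"):
    f=grab_frame(n);Q=(cloud(f)-mid)@R;x,y,z=Q[...,0],Q[...,1],Q[...,2]
    for a,b in((-.055,-.03),(.065,.09),(.09,.115),(.115,.14),(.14,.16)):
        k=(x>a)&(x<b)&(abs(y)<.015)&(abs(z)<.045);print(n,a,k.sum(),(np.nanpercentile(z[k],[50,80])*1000).round(1) if k.any() else "", (np.median(y[k])*1000).round(1) if k.any() else "")
cv2.imwrite("pics/f8.png",cv2.resize(grab_frame("scene")["color"][180:380,120:380,::-1],(780,600),interpolation=2))
print(readout.get_state()["clock"])
```

```text
scene -0.055 11 [12.4 13.7] -5.7
scene 0.065 30 [7.2 8.2] -1.6
scene 0.09 30 [ 9.2 11.2] -1.4
scene 0.115 28 [11.1 12.6] -1.4
scene 0.14 24 [12.1 13.9] -1.7
top -0.055 91 [10.3 12.7] 4.4
top 0.065 33 [5.8 8. ] 1.3
top 0.09 32 [8.3 9.2] 0.3
top 0.115 30 [10.1 11.1] 0.8
top 0.14 27 [11.4 12.7] 1.4
31.0833
```

View pics/f8.png

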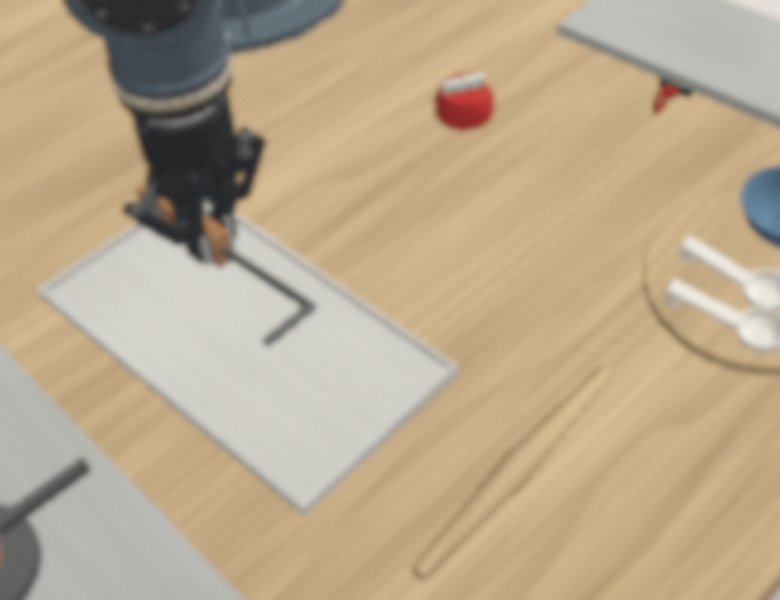

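The pole sits about 0.066 rad tip-up in the hand above the tray; I level it, lower until it touches, and release.

Run:
```python
from h import *
from cell import r,readout,grab_frame
y=np.deg2rad(3.4);R=Rn.from_euler('Z',y).as_matrix()
def T(z): return tool(np.array([.455,-.328,z])-R@[.017,0,0],y,-.066,(.04,0,.006))
p,q=T(.036);r.move_l(p,.1,q);r.hold(.2)
p,q=T(.024);k=r.move_l(p,.012,contact_N=3)
s=readout.get_state();print(k,"pole_mid z",.018+(s["ee_pos"]-p)[2],s["force"])
r.gripper_to(.045);r.hold(.2)
e=readout.get_state()["ee_pos"];r.move_l(e+[0,0,.15],.15)
r.movep(np.array([.36,-.12,.30]),q)
f=grab_frame("scene");print(readout.get_state()["clock"])
Q=(cloud(f)-[.455,-.328,0]);Q=Q@R;x,yy,z=Q[...,0],Q[...,1],Q[...,2]
k=(z>.016)&(z<.06)&(abs(x)<.2)&(abs(yy)<.1);print(k.sum(),np.nanpercentile(x[k],[1,99]),np.nanpercentile(yy[k],[1,99]))
for a,b in((-.1,-.08),(-.03,-.01),(.02,.05),(.07,.1)):
    m=k&(x>a)&(x<b);print(a,m.sum(),np.nanpercentile(z[m],80).round(4))
cv2.imwrite("pics/f9.png",f["color"][...,::-1])
```

```text
True pole_mid z 0.02225066437420508 [0.32778924 0.93966571 8.72008165]
35.7167
583 [-0.15977536  0.17955381] [-0.08974167  0.08849733]
-0.1 54 0.0426
-0.03 61 0.042
0.02 35 0.0285
0.07 41 0.0281
```

View pics/f9.png

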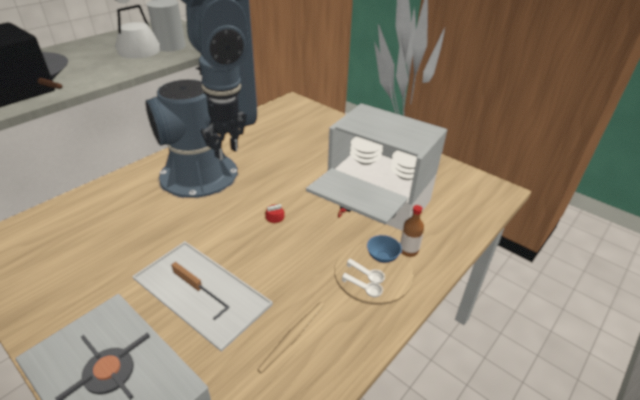

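The pole lies flat in the tray (about (200,290)), the hatch is fully down, and everything else is in place.

```bash
python3 -c "
from cell import r
print(r.sign_off())"
```

```text
the job is handed in; nothing more can be done
None
```

The job is handed in: I opened the hatch to its stop with the pole's finger through the eye, unhooked the pole and laid it flat inside the tray, with nothing else moved, in about 36 s of robot time.

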